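# Find the loose press bolt and hold its cap open

### The job

Press the red release plunger fully down to bleed the tile press and let it spring back up. Then tap the tops of the orange-capped bolts on the green press plate to find the one loose bolt, the one that sinks under a light push, and lift that bolt's hinged cap by its dark cross-bar to about 50 degrees open. Finish while still holding it open; leave the other two caps shut and do not disturb the things lying around.

Things in the scene. Friction and masses are not known exactly. Their poses are not given: they have to be found in the camera images.
- press_plate: green steel plate fixed to the table, 130 (x) x 420 (y) x 20 mm, origin under its centre, x away from the robot, y to the robot's left (yawed a little). Three bolts with orange caps stand on it, alike in looks, 145 mm apart along y. One is loose, the others do not move at all; which seat holds it changes every time and cannot be seen
- seat_left (a point): left (+y) bolt's seat: the point on the bolt's axis at the plate's upper face (20 mm above the table), axes as the plate's. Every bolt is a steel drum, 42 mm across, under a flat round orange cap, 50 mm across, 8 mm thick, its top 30 mm above the seat
- seat_mid (a point): middle bolt's seat, likewise. Every cap has in front a dark cross-bar, 12 mm in diameter, 24 mm long, parallel to plate y, on a 10 mm wide neck: its centre is 50 mm from the bolt's axis (to plate -x) and 26 mm above the seat. Pinched on its two end faces it can turn between the fingers
- seat_right (a point): right (-y) bolt's seat, likewise. Every cap swings up about a hinge parallel to plate y, 34 mm behind the bolt's axis (plate +x) and 26 mm above the seat, so 84 mm from the cross-bar; a light spring (under 2 N at the bar) shuts it when let go
- loose_bolt (a joint): how far the one loose bolt, with its cap, has sunk, m: 0 up, 0.008 fully down; sprung, starts to sink at about 2 N on the middle of its cap and is fully down at about 4.5 N, and rises again when let go. This does not tell which seat it is in
- loose_cap (a joint): opening of the loose bolt's cap, rad: 0 shut (level), up to 1.25 open; seat not told
- firm1_cap (a joint): opening of the cap of one of the two firm bolts, rad, 0 shut; seat not told
- firm2_cap (a joint): opening of the cap of the other firm bolt, rad, 0 shut; seat not told
- valve: grey round valve block fixed to the table in front of the plate, 60 mm across, 35 mm high, with the red plunger on top; origin under its centre
- plunger_top (a point): centre of the top of the red mushroom-headed plunger, 40 mm across, 75 mm above the table when up; moves with it
- plunger (a joint): how far the plunger is pressed down, m: 0 up, 0.020 fully down; sprung, about 3 N to start and 7 N at the bottom
- tile_disc: bystander: fired clay disc, 52 mm across, 9 mm thick, lying near the valve block; origin under its centre
- wood_rib: bystander: small wooden modelling stick 85 x 14 x 8 mm lying on the plate between two caps, long axis its x; origin under its centre
- spacer: bystander: brass spacer ring, 28 mm across, 10 mm high, lying on the plate between two caps; origin under its centre
- blue_jar: bystander: white jar with a blue lid, 64 mm across, 85 mm high; origin under its centre
- green_jar: bystander: white jar with a green lid, 64 mm across, 85 mm high; origin under its centre
- mug: bystander: blue mug, 76 mm across, 85 mm high, to the right of the plate; origin under its centre
- brush: bystander: paint brush, about 140 mm long, lying to the left of the plate; origin under its middle
Not all that is in view belongs to the job. Leave any purple look-alike of the valve alone.

How it is judged:
On the way, in this order (a step that is already met when the one before it is completed fails the run):
1. the red plunger is pressed fully down (value of joint plunger above 0.0175 m), for 0.05 s.
2. the plunger has sprung back up (value of joint plunger below 0.003 m), for 0.05 s.
3. the loose bolt, its cap shut, is tapped and sinks (value of joint loose_bolt above 0.004 m and value of joint loose_cap below 0.15 rad), for 0.05 s.
4. the loose bolt's cap is lifted open in the fingers (value of joint loose_cap above 0.65 rad and contact force between the fingers and loose_cap above 0.3 N), for 0.2 s.
At the end, for the whole second after the job is handed in: The fingers hold the loose bolt's cap still at more than 0.65 rad (37 degrees) open, touching it with more than 0.3 N; the two firm bolts' caps are shut (under 0.1 rad), the plunger is up (within 3 mm), and every bystander is within 30 mm of where it started (all of step 4 and velocity of joint loose_cap between -0.2 and 0.2 rad/s and value of joint each of firm1_cap, firm2_cap below 0.1 rad and value of joint plunger below 0.003 m and distance of each of tile_disc, wood_rib, spacer, blue_jar, green_jar, mug, brush from where it was at the start of the episode below 0.03 m); the arm keeps its last pose, push and grip.
It fails at once if a firm bolt's cap is opened (over 0.3 rad) (value of joint any of firm1_cap, firm2_cap above 0.3 rad).
It fails at once if a bystander is moved 30 mm or more (distance of any of tile_disc, wood_rib, spacer, blue_jar, green_jar, mug, brush from where it was at the start of the episode above 0.03 m).
It also fails if it takes over 64 s, if anything falls off the work surface, if the arm or the gripper's body presses on something with over 40 N, if the wrist force passes 120 N, or if a joint passes its speed limit or range.

### The arm

A 6-joint arm with a two-finger parallel gripper is mounted at the origin on the work surface. World frame = base frame: x ahead of the robot, y to its left, z up, the work surface at z = 0. Lengths are in m, angles in rad, forces in N, time in s.
With the tool pointing down it reaches from about 0.35 to 0.975 m from the base axis. Payload 7.1 kg.
Tool frame: the origin (TCP) lies midway between the tips of the shut fingers; the grasp point (between the pads) lies 19 mm behind it; z points along the fingers, y is the line along which they close (so a half turn about z gives the same grasp; the last joint's range is limited). The gripper opens to 88 mm and grips with 3 to 60 N. Pads are 20 mm wide; open, the fingers measure 115 mm over their backs; the gripper's body (75 mm by 178 mm) begins 61 mm behind the grasp point.
Start: joints at [-1.315, 0.423, 1.63, -0, 1.089, -0.019], TCP at [0.17, -0.602, 0.191] pointing down, gripper open.
Joint ranges: [-3, 3], [-0.9, 2.11], [0.09, 2.58], [-1.31, 4.45], [0.11, 2.69], [-2.54, 2.54]. Speed limits (rad/s): [2.39, 2.39, 3.01, 3.14, 3.14, 3.14].

### API

Orientations are given as a unit quaternion [w, x, y, z].
In Python, from station import move_pose, movel, movej, command_gripper, wait, inverse_kinematics, read_camera, camera_info, MotionError, job_done, get_time, get_joint_pos, get_qvel, get_effort, get_tcp_pos, get_ee_rot, get_ft_force, get_ft_torque, get_grip_width, get_finger_force gives the robot as it stands. Calls block until the motion is done:
- move_pose(position, orientation): joint-space move of the TCP to a pose.
- movel(position, frame=None, v=0.15, until_force=None): straight line of the TCP; frame=None keeps the orientation; v is the mean speed in m/s. With until_force (N) it stops when the force on the tool has changed by that much, and returns True; else False.
- movej(angles): joint-space move.
- command_gripper(opening): opening from 0.0 (shut) to 1.0 (fully open); the grip force is fixed at half the most; returns when the fingers have stopped.
- wait(seconds).
- inverse_kinematics(position, orientation): joint angles nearest the present ones, or None.
- read_camera(name): name is "side" or "top" or "wrist"; returns the picture (480x640x3 uint8, red, green, blue); there is no depth.
- camera_info(name): a dict with "intrinsics" (3x3 intrinsics, pixels), "T" (4x4, takes a point from camera to world coordinates); the wrist camera has in their place "tool_from_camera" (4x4, takes a point from camera to tool coordinates, whose origin is the TCP and whose axes are the flange's). Camera axes: x right, y up, looking along -z (the intrinsics and any distortion apply to the point x, -y, -z); pixel columns grow to the right and rows downward; lengths in m; the calibration is good to about 2 mm. A picture is of the moment at which its call begins: read the wrist's pose just before it. camera_info takes no time and is no camera call.
A pose or a line that the arm cannot do raises MotionError and nothing moves.
- job_done(): hands the job in; it is judged then, once.
Readings, each from a call of its own:
- get_time(): time.
- get_joint_pos(): joint angles.
- get_qvel(): joint speeds.
- get_effort(): joint torques, N m.
- get_tcp_pos(): TCP position.
- get_ee_rot(): TCP orientation.
- get_ft_force(): force on the tool from outside, world axes, zero at the start.
- get_ft_torque(): the same for the moment, N m.
- get_grip_width(): opening from 0.0 (shut) to 1.0 (fully open).
- get_finger_force(): force on a finger pad.
Only numpy, scipy, OpenCV 4.12 (cv2) and the standard library are available. Lean on these libraries where they do the work, as an engineer would, in place of code of your own. Each camera call takes 0.05 s, during which the arm holds its last target. There are 200 camera calls.

## Working session

There is one attempt and no reset: what is moved stays moved. The work goes in short steps, each a Python script; the robot and the scene stay as the last script left them, time stands still between calls to the robot, and variables do not carry over. Pictures are saved under pics/ and viewed, at most 10 in all, crops included, and the job is handed in when it is done.

```bash
mkdir -p pics; python3 - <<'E'
from station import *
import cv2,numpy as np
np.set_printoptions(precision=4,suppress=True)
for n in("top","side"):
    cv2.imwrite(f"pics/{n}0.png",read_camera(n)[:,:,::-1]); i=camera_info(n); print(n,i)
print(camera_info("wrist"),get_time(),get_ee_rot(),get_grip_width())
E
```

```text
top {'intrinsics': array([[433.2107,   0.    , 312.8617],
       [  0.    , 433.2107, 246.341 ],
       [  0.    ,   0.    ,   1.    ]]), 'T': array([[ 0.0277,  0.9844, -0.1736,  0.3236],
       [-0.9996,  0.0257, -0.0141, -0.0053],
       [-0.0094,  0.1739,  0.9847,  1.0663],
       [ 0.    ,  0.    ,  0.    ,  1.    ]])}
side {'intrinsics': array([[475.8605,   0.    , 321.2052],
       [  0.    , 475.8605, 240.3243],
       [  0.    ,   0.    ,   1.    ]]), 'T': array([[-0.9991,  0.0127, -0.0409,  0.4633],
       [-0.0379, -0.706 ,  0.7072,  0.6781],
       [-0.0199,  0.7081,  0.7058,  0.7514],
       [ 0.    ,  0.    ,  0.    ,  1.    ]])}
{'intrinsics': array([[427.7118,   0.    , 324.9431],
       [  0.    , 427.7118, 230.5031],
       [  0.    ,   0.    ,   1.    ]]), 'tool_from_camera': array([[-0.0004,  0.9612,  0.276 ,  0.0758],
       [ 1.    ,  0.0005, -0.0005,  0.0001],
       [-0.0006,  0.276 , -0.9612, -0.1938],
       [ 0.    ,  0.    ,  0.    ,  1.    ]])} 0.1 [-0.0007  0.9906  0.137  -0.0001] 0.9971269581852165
```

View pics/top0.png

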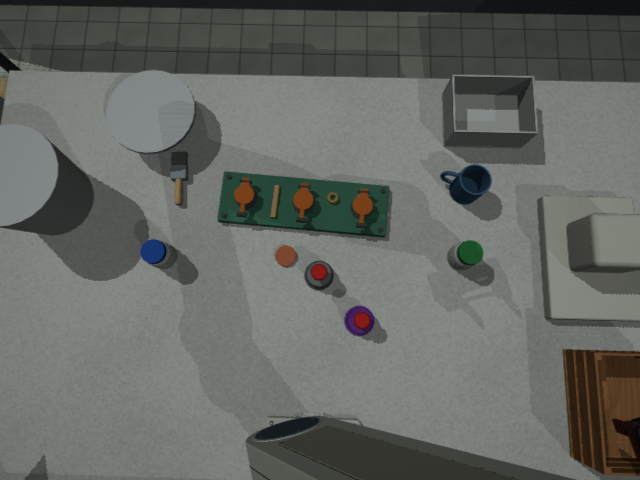

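View pics/side0.png

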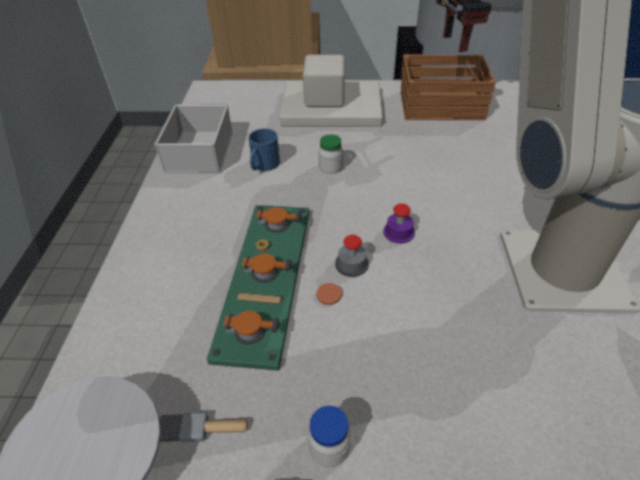

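Top view: the plate spans (220–390, 172–237), with caps at (245,196), (303,201) and (363,206). There are two red-headed candidates. One has a grey block at top (319,272) / side (352,243), and the other a purple block at top (360,320) / side (402,211). The grey one in front of the plate fits the description, so I'll confirm it in a crop and measure.

```bash
cat >h.py <<'E'
from station import *
import cv2,numpy as np
from scipy.spatial.transform import Rotation as R
np.set_printoptions(precision=4,suppress=True)
def ray(n,uv,T=None):
    i=camera_info(n); K=i["intrinsics"]; T=i["T"] if T is None else T
    d=np.linalg.solve(K,[uv[0],uv[1],1]); return T[:3,3],T[:3,:3]@(d*[1,-1,-1])
def onz(n,uv,z,T=None):
    o,d=ray(n,uv,T); return o+d*(z-o[2])/d[2]
def tri(a,b):
    (o1,d1),(o2,d2)=a,b
    s=np.linalg.lstsq(np.c_[d1,-d2],o2-o1,rcond=None)[0]
    p,q=o1+s[0]*d1,o2+s[1]*d2; return (p+q)/2,np.linalg.norm(p-q)
def wristT():
    q=get_ee_rot(); T=np.eye(4); T[:3,:3]=R.from_quat(np.r_[q[1:],q[0]]).as_matrix(); T[:3,3]=get_tcp_pos()
    return T@camera_info("wrist")["tool_from_camera"]
def blobs(img,lo,hi,amin,op=0):
    m=cv2.inRange(cv2.cvtColor(img,cv2.COLOR_BGR2HSV),lo,hi)
    if op: m=cv2.morphologyEx(m,cv2.MORPH_OPEN,cv2.getStructuringElement(cv2.MORPH_ELLIPSE,(op,op)))
    n,_,s,c=cv2.connectedComponentsWithStats(m); return [(c[k],s[k]) for k in range(1,n) if s[k][4]>=amin]
def quat(M):
    q=R.from_matrix(M).as_quat(); return np.r_[q[3],q[:3]]
E
python3 - <<'E'
from h import *
t=cv2.imread("pics/top0.png");s=cv2.imread("pics/side0.png")
a=cv2.resize(t[150:350,200:410],None,fx=2,fy=2,interpolation=2);b=cv2.resize(s[190:390,200:430],None,fx=1.6,fy=2,interpolation=2)
cv2.imwrite("pics/crop.png",np.hstack([a,b[:400]]))
for n,im,op in(("top",t,13),("side",s,13)):
    for c,st in blobs(im,(4,150,80),(16,255,255),60,op): print(n,"or",c,st,onz(n,c,.05))
    for c,st in blobs(im,(0,190,120),(3,255,255),30): print(n,"red",c,st,onz(n,c,.075))
    for c,st in blobs(im,(65,80,20),(90,255,130),2000): print(n,"green",c,st,onz(n,c,.02))
E
```

```text
top or [243.5512 193.9274] [234 184  20  21 303] [0.6282 0.1818 0.05  ]
top or [302.5584 199.3896] [293 189  20  21 308] [0.618  0.0375 0.05  ]
top or [362.3089 204.5446] [353 194  20  21 314] [ 0.6087 -0.1076  0.05  ]
top or [285.2202 255.2924] [276 246  19  20 277] [0.4795 0.0743 0.05  ]
top red [318.4483 271.5586] [312 265  14  14 145] [ 0.4399 -0.0056  0.075 ]
top red [361.5638 320.0067] [355 314  14  14 149] [ 0.3327 -0.1055  0.075 ]
top green [304.4407 204.6519] [ 218  172  171   65 6199] [0.6132 0.0336 0.02  ]
side or [275.8492 215.0992] [266 208  21  15 252] [ 0.6073 -0.1019  0.05  ]
side or [263.1913 263.2432] [251 254  25  19 366] [0.6175 0.0422 0.05  ]
side or [247.3441 322.7338] [232 312  31  23 526] [0.628 0.186 0.05 ]
side red [401.5692 209.8923] [395 206  13  10  65] [ 0.3339 -0.0949  0.075 ]
side red [353.0256 241.9872] [346 237  14  11  78] [0.4386 0.0039 0.075 ]
side green [261.2252 298.0895] [ 208  208  100  161 6000] [0.6165 0.1066 0.02  ]
```

View pics/crop.png

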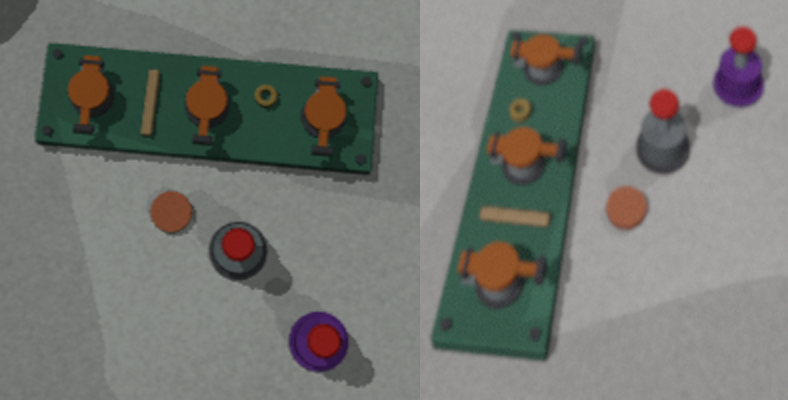

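The crop confirms it: the red plunger on the grey block is at top (318,272), and the look-alike is clearly purple. Next I'll take one closer wrist look from above.

```bash
cat >>h.py <<'E'
YAW=-0.067
PX=np.array([np.cos(YAW),np.sin(YAW),0]);PY=np.array([-np.sin(YAW),np.cos(YAW),0])
Q=quat(np.c_[PX,-PY,[0,0,-1]])
E
python3 - <<'E'
from h import *
command_gripper(0)
move_pose([.5,.09,.25],Q)
T=wristT(); im=read_camera("wrist")[:,:,::-1].copy(); cv2.imwrite("pics/w1.png",im)
print(get_time(),get_tcp_pos(),get_joint_pos())
for c,st in blobs(im,(4,150,60),(16,255,255),300,25): print("or",c,st,onz("wrist",c,.05,T))
for c,st in blobs(im,(0,190,80),(3,255,255),100,9): print("red",c,st,onz("wrist",c,.075,T))
E
```

```text
4.2 [0.5002 0.0895 0.2499] [ 0.1536  0.1803  1.8258 -0.0001  1.1355  1.7923]
or [544.2155  48.4038] [ 514   11   60   72 3128] [ 0.6116 -0.106   0.05  ]
or [207.3374  48.9821] [ 179   14   58   69 2955] [0.6307 0.1809 0.05  ]
or [375.9435  49.2521] [ 348   14   57   69 2919] [0.6207 0.0373 0.05  ]
or [336.3028 194.8636] [ 313  171   48   49 1803] [0.4969 0.0788 0.05  ]
red [431.7766 251.1879] [ 412  232   41   39 1240] [ 0.444  -0.0044  0.075 ]
red [532.7667 347.2864] [ 514  331   38   34 1016] [ 0.3384 -0.1025  0.075 ]
```

View pics/w1.png

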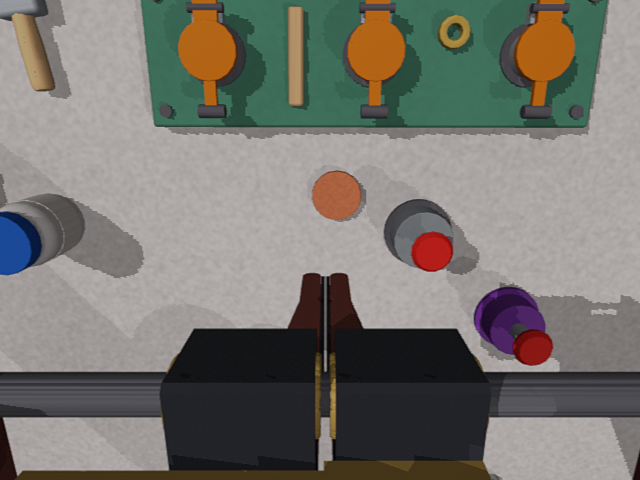

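The wrist view shows caps at (207,49), (376,49) and (544,48), bars at about (212,111), (375,112) and (537,112), and the red plunger on the grey block at (432,251). This agrees with the top view to within a few mm. Now I'll press the plunger.

```bash
python3 - <<'E'
from h import *
p=np.array([.442,-.005])
move_pose([*p,.11],Q)
f0=get_ft_force()
r=movel([*p,.05],v=.03,until_force=12); wait(.15)
print(r,get_tcp_pos(),get_ft_force()-f0)
movel([*p,.12],v=.1); wait(.2)
print(get_time())
cs={"left":[.6297,.1813],"mid":[.6197,.0374],"right":[.6103,-.1068]}
for n in("mid","right","left"):
    move_pose([*cs[n],.09],Q)
    movel([*cs[n],.056],v=.06); wait(.1)
    f0=get_ft_force()
    r=movel([*cs[n],.0435],v=.012,until_force=5.5); wait(.15)
    z=get_tcp_pos(); df=get_ft_force()-f0
    print(n,r,z,df,get_time())
    movel([*cs[n],.09],v=.1)
    if z[2]<.0455: print("LOOSE",n); break
E
```

```text
False [ 0.442  -0.005   0.0501] [ 0.0267  0.2263 -0.3012]
8.3
mid False [0.6198 0.0374 0.0436] [-0.3376 -0.1239 -1.3113] 11.225
LOOSE mid
```

No force registered, although the TCP went to z=0.050, so either the contact or the force reading is off. I'll descend on the plunger again and look.

```bash
python3 - <<'E'
from h import *
p=np.array([.442,-.005])
print(get_grip_width(),get_finger_force())
move_pose([*p,.11],Q)
for z in(.085,.07,.06,.053):
    movel([*p,z],v=.06); wait(.1); print(get_tcp_pos(),get_ft_force(),get_effort()[1:3])
a=read_camera("side"); w=read_camera("wrist")
print(get_time())
a=cv2.resize(a[150:300,250:450],None,fx=2,fy=2,interpolation=2); w=w[:300,220:620]
cv2.imwrite("pics/p.png",np.hstack([a,w])[:,:,::-1])
E
```

```text
0.004145758566731861 0.0
[ 0.4422 -0.005   0.085 ] [ 0.4343 -0.0697  0.3613] [-39.1947 -17.9261]
[ 0.442  -0.005   0.0699] [ 0.2209 -0.7496  0.4533] [-40.0708 -16.8028]
[ 0.442  -0.005   0.0599] [ 0.0953 -0.1425  0.1839] [-40.6145 -16.0816]
[ 0.4419 -0.005   0.0529] [-0.5575  0.3737  0.7766] [-41.0059 -15.5831]
14.6583
```

View pics/p.png

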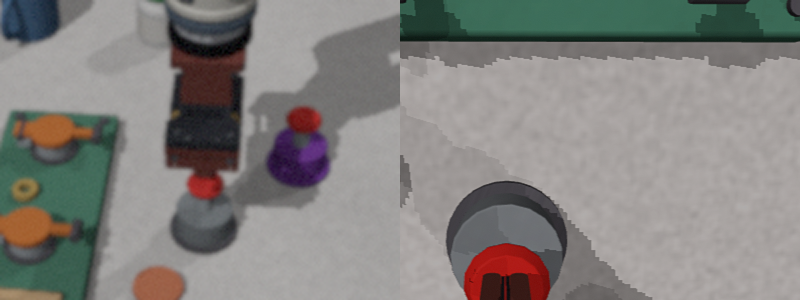

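The side crop shows the plunger still up: red is at (352,242) in the full image, unmoved, with the fingertips just above it. So the real fingertip is higher than the TCP reading says. I'll measure that offset.

```bash
python3 - <<'E'
from h import *
i=camera_info("wrist");K=i["intrinsics"];T=i["tool_from_camera"]
for z in(0,-.02,-.03,-.04):
    c=np.linalg.inv(T)@[0,0,z,1]; u=K@(c[:3]*[1,-1,-1]); print("tool z",z,"->",u[:2]/u[2])
# project into side: commanded TCP
def proj(n,P):
    i=camera_info(n); c=np.linalg.inv(i["T"])@[*P,1]; u=i["intrinsics"]@(c[:3]*[1,-1,-1]); return u[:2]/u[2]
for z in(.053,.065,.075,.085): print("side",z,proj("side",[.442,-.005,z]),"top",proj("top",[.442,-.005,z]))
print(get_tcp_pos(),get_ee_rot(),get_joint_pos(),get_ft_force())
im=read_camera("side")
hs=cv2.imwrite("pics/side2.png",im[:,:,::-1])
for c,st in blobs(im[:,:,::-1].copy(),(0,190,100),(3,255,255),30): print(c,st)
b=cv2.imread("pics/side0.png")
for c,st in blobs(b,(0,190,100),(3,255,255),30): print("before",c,st)
E
```

```text
tool z 0 -> [324.6874 270.59  ]
tool z -0.02 -> [324.6897 287.2456]
tool z -0.03 -> [324.6911 296.9203]
tool z -0.04 -> [324.6926 307.6974]
side 0.053 [351.0097 246.4505] top [318.1921 271.7458]
side 0.065 [351.153  242.3211] top [318.2059 271.1456]
side 0.075 [351.2744 238.8242] top [318.2176 270.6347]
side 0.085 [351.3975 235.2756] top [318.2296 270.1135]
[ 0.4421 -0.005   0.0531] [ 0.      0.9994 -0.0335  0.0001] [-0.0382  0.3972  2.112  -0.      0.6322  1.5996] [ 0.4754  0.3092 -0.1067]
[401.1644 209.4795] [395 205  13  10  73]
[352.9565 242.6667] [346 239  14   9  69]
before [401.5692 209.8923] [395 206  13  10  65]
before [353.0256 241.9872] [346 237  14  11  78]
```

```bash
python3 - <<'E'
from h import *
a,b=[cv2.resize(cv2.imread(f"pics/{n}.png")[180:290,310:430],None,fx=3.3,fy=3.3,interpolation=2) for n in("side0","side2")]
cv2.imwrite("pics/cmp.png",np.hstack([a,b]))
E
```

```text
(no output)
```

View pics/cmp.png

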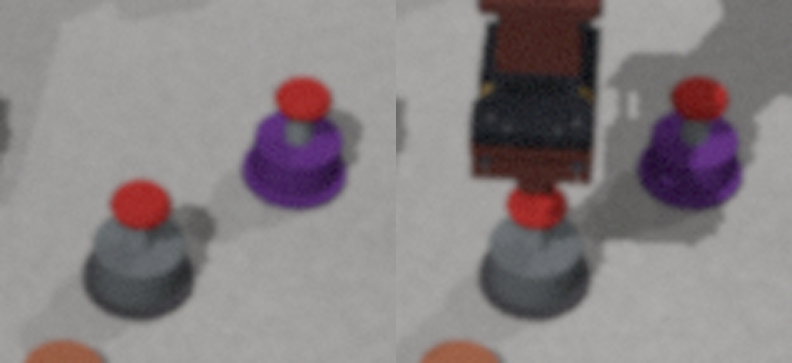

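The side comparison shows the fingertips ending at about row 237, roughly 75–80 mm high, and the plunger unpressed. The reported z therefore reads about 20 mm low here. I'll find real contact by feel, with a force guard.

```bash
python3 - <<'E'
from h import *
p=np.array([.442,-.005])
f0=get_ft_force()
for z in np.arange(.051,.019,-.002):
    r=movel([*p,z],v=.03,until_force=14); 
    print(get_tcp_pos()[2],(get_ft_force()-f0)[2],r)
    if r: break
wait(.15);print(get_tcp_pos()[2],get_ft_force()-f0,get_time())
E
```

```text
0.05090043399067974 -0.6177066142106401 False
0.048860285713789656 -0.12351472965759913 False
0.046872012340446974 -0.5424597325033129 False
0.044878832584937155 -0.6543350469532092 False
0.04309268109390291 2.1868168153928735 False
0.04102779977007523 2.2324335097114116 False
0.03900436728700968 3.1529166444311234 False
0.03699155471859103 4.19613566071562 False
0.0350186177630995 3.6032469671454344 False
0.03308961685178001 4.220090086483391 False
0.031131270308998794 4.796888905900413 False
0.02916725311584649 5.528568266567564 False
0.027203581876613474 5.602588231362381 False
0.025217827952525744 6.61955727188152 False
0.023328364935176246 7.450324785128827 False
0.022962984430540824 35.12307240139653 False
0.02297570641156505 [-4.6291  0.6387 34.7535] 18.8583
```

Contact came at a reported 0.0435 instead of 0.075, and the plunger bottomed at 0.0230, so it was fully pressed. The z offset is about 31 mm. I'll release it and re-measure from the same pose as before, to see whether the offset shows in the camera too.

```bash
python3 - <<'E'
from h import *
movel([.442,-.005,.1],v=.15)
move_pose([.5,.09,.25],Q)
T=wristT(); im=read_camera("wrist")[:,:,::-1].copy(); cv2.imwrite("pics/w2.png",im)
s=read_camera("side");cv2.imwrite("pics/side3.png",s[:,:,::-1])
print(get_time(),get_tcp_pos(),get_joint_pos())
for c,st in blobs(im,(4,150,60),(16,255,255),300,25): print("or",c,st,onz("wrist",c,.05,T))
for c,st in blobs(im,(0,190,80),(3,255,255),100,9): print("red",c,st,onz("wrist",c,.075,T))
cap=[np.array(c) for c,st in blobs(im,(4,150,60),(16,255,255),300,25)][:3]
for dz in(0,.01,.02,.0315):
    T2=T.copy();T2[2,3]+=dz
    P=[onz("wrist",c,.05,T2) for c in cap]; print(dz,max(np.linalg.norm(a-b) for a in P for b in P),P[2],onz("wrist",blobs(im,(0,190,80),(3,255,255),100,9)[0][0],.075,T2))
E
```

```text
20.4083 [0.4983 0.0891 0.2476] [ 0.1535  0.1822  1.8292 -0.0002  1.1347  1.7921]
or [545.7205  45.5974] [ 516    8   60   72 3152] [ 0.6115 -0.1061  0.05  ]
or [206.1836  45.612 ] [ 177   10   59   70 3023] [0.6307 0.1809 0.05  ]
or [376.302   46.0104] [ 348   10   58   70 2977] [0.6208 0.0372 0.05  ]
or [336.08  193.011] [ 313  169   47   49 1813] [0.4968 0.0788 0.05  ]
red [432.0876 249.6319] [ 412  230   41   40 1255] [ 0.4441 -0.0044  0.075 ]
red [533.7984 346.1072] [ 515  329   38   35 1007] [ 0.3385 -0.103   0.075 ]
0 0.28762931922781415 [0.6208 0.0372 0.05  ] [ 0.4441 -0.0044  0.075 ]
0.01 0.29497629526224706 [0.622 0.036 0.05 ] [ 0.4405 -0.0068  0.075 ]
0.02 0.30232327129667996 [0.6231 0.0348 0.05  ] [ 0.4369 -0.0092  0.075 ]
0.0315 0.3107722937362778 [0.6245 0.0334 0.05  ] [ 0.4328 -0.012   0.075 ]
```

The camera rays still agree with the arm pose: the caps come out at the same positions and the spacing is right to 3 mm. So the pose reading is fine, and the shut fingertips simply end about 31 mm short of the nominal TCP. I'll tap again with that correction.

```bash
python3 - <<'E'
from h import *
for n in("side0","side3"):
    print([ (c,st[:4]) for c,st in blobs(cv2.imread(f"pics/{n}.png"),(0,190,100),(3,255,255),30)])
cs={"left":[.6302,.1811],"mid":[.6202,.0373],"right":[.6109,-.1064]}
for n in("mid","right","left"):
    move_pose([*cs[n],.045],Q)
    movel([*cs[n],.025],v=.06); wait(.1)
    f0=get_ft_force(); hit=None
    for z in np.arange(.023,.0085,-.001):
        r=movel([*cs[n],z],v=.015,until_force=5); f=(get_ft_force()-f0)[2]
        if f>1.6 and hit is None: hit=get_tcp_pos()[2]
        if f>6 or r: break
    wait(.1); zf=get_tcp_pos()[2]
    print(n,"contact",hit,"end",zf,"f",f,(get_ft_force()-f0)[2],get_time())
    movel([*cs[n],.045],v=.1)
    if hit and hit-zf>.005: print("LOOSE",n); break
E
```

```text
[(array([401.5692, 209.8923]), array([395, 206,  13,  10], dtype=int32)), (array([353.0256, 241.9872]), array([346, 237,  14,  11], dtype=int32))]
[(array([401.5783, 209.3373]), array([395, 205,  14,  10], dtype=int32)), (array([352.3231, 241.8769]), array([346, 237,  14,  11], dtype=int32))]
mid contact 0.018175034878187495 end 0.009819869842392234 f 12.020370605826129 10.84655829286046 25.8333
LOOSE mid
```

The middle bolt is loose: contact at 0.0182, then it sank 8.4 mm. Next I'll set the half-open fingers above its cross-bar and look.

```bash
python3 - <<'E'
from h import *
b=np.array([.6202,.0373])-.05*PX[:2]
movel([.6202,.0373,.09],v=.2)
command_gripper(.5)
move_pose([*b,.035],Q); wait(.1)
T=wristT(); w=read_camera("wrist");s=read_camera("side")
s=cv2.resize(s[200:310,210:350],None,fx=2.8,fy=3,interpolation=2)
out=np.hstack([s,w[60:390,130:530]]); cv2.imwrite("pics/g.png",out[:,:,::-1])
print(b,get_tcp_pos(),get_grip_width(),get_time())
c=np.linalg.inv(T)@[*b,.046,1];u=camera_info("wrist")["intrinsics"]@(c[:3]*[1,-1,-1]);print("bar expected in crop",u[:2]/u[2]-[130,60]+[392,0])
E
```

```text
[0.5703 0.0406] [0.5726 0.0407 0.0363] 0.4995909951465671 28.1417
bar expected in crop [587.1566 222.7317]
```

View pics/g.png

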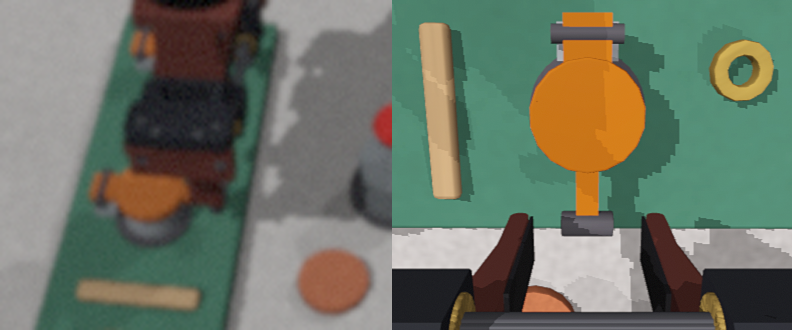

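The wrist crop shows the bar at (587,224), as predicted, centred between the fingers at x=532 and 642, with the rib and ring clear. I'll descend, grip and check.

```bash
python3 - <<'E'
from h import *
b=[.5703,.0406]
f0=get_ft_force()
r=movel([*b,0.0],v=.05,until_force=6); print(r,get_tcp_pos(),get_ft_force()-f0)
command_gripper(0); wait(.2)
print(get_grip_width()*88,get_finger_force(),get_ft_force()-f0,get_time())
w=read_camera("wrist");s=read_camera("side")
s=cv2.resize(s[200:310,210:350],None,fx=2.8,fy=3,interpolation=2)
cv2.imwrite("pics/g2.png",np.hstack([s,w[60:390,130:530]])[:,:,::-1])
E
```

```text
False [0.5704 0.0406 0.    ] [-1.0305 -0.5661  1.2753]
23.325157231046624 30.00002145767212 [-0.5356  0.7213  0.7742] 29.65
```

View pics/g2.png

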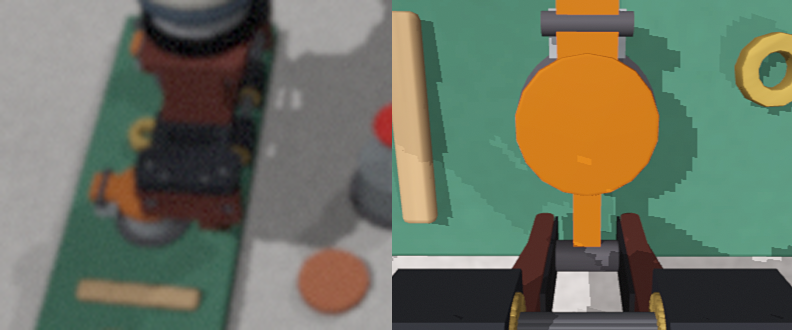

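The bar is pinched at its ends (23.3 mm wide, 30 N). Now I'll lift along the 84 mm arc.

```bash
python3 - <<'E'
from h import *
p0=get_tcp_pos(); f0=get_ft_force()
for d in range(5,51,5):
    t=np.radians(d); movel(p0+.084*((1-np.cos(t))*PX+np.sin(t)*np.array([0,0,1])),v=.04)
    print(d,get_ft_force()-f0,get_grip_width()*88)
wait(.5)
print(get_tcp_pos()-p0,get_ft_force()-f0,get_finger_force(),get_time())
w=read_camera("wrist");s=read_camera("side")
s=cv2.resize(s[200:310,210:350],None,fx=2.8,fy=3,interpolation=2)
cv2.imwrite("pics/g3.png",np.hstack([s,w[60:390,130:530]])[:,:,::-1])
E
```

```text
5 [ 0.8514 -0.7971 -4.436 ] 23.778095438102802
10 [ 0.6705 -1.0848 -4.5817] 23.2363187433906
15 [ 0.4626 -0.4113 -3.2813] 23.832919011301847
20 [-0.4317 -0.5826 -3.2751] 23.24288607798001
25 [-0.2699 -1.36   -4.13  ] 23.932346614664233
30 [-1.0702 -0.7303 -3.1047] 23.646158940532263
35 [-1.4046 -0.1086 -2.5438] 23.7924689054967
40 [-1.6958 -1.0349 -2.2118] 23.76333261972057
45 [-1.6346 -0.9844 -2.1605] 23.36064992391578
50 [-2.2882 -0.4058 -2.6067] 23.367473110623322
[ 0.0299 -0.002   0.0643] [-1.4056 -1.3639 -2.4283] 29.999724626541138 33.5833
```

View pics/g3.png

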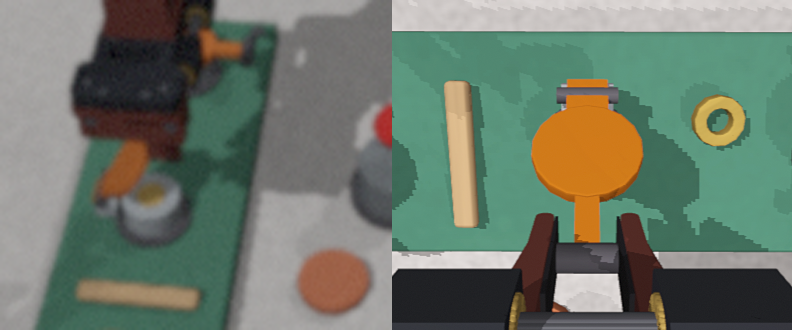

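The middle cap is held open at about 50°, with the bar still between the fingers at (587,257) and the rib and ring where they were. I'm handing it in.

```bash
python3 -c "
from station import *
print(job_done())"
```

```text
the job is handed in; nothing more can be done
None
```

I pressed the plunger fully down and it sprang back. The middle bolt is the loose one (it sank 8 mm), and I handed the job in holding its cap about 50° open; no verdict came back.

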